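# Bring the next tin to the front of the counter feed rack

### The arm

A 6-joint arm with a two-finger parallel gripper is mounted at the origin on the work surface. World frame = base frame: x ahead of the robot, y to its left, z up, the work surface at z = 0. Lengths are in m, angles in rad, forces in N, time in s.
With the tool pointing down it reaches from about 0.35 to 0.725 m from the base axis. Payload 6 kg.
Tool frame: the origin (TCP) lies on the centre line of the jaws, within the pads' length; the fingertips stand 11 mm ahead of it and the grasp point (between the pads) lies 8 mm behind it; z points along the fingers, y is the line along which they close (so a half turn about z gives the same grasp; the last joint's range is limited). The gripper opens to 85 mm and grips with 20 to 120 N. Pads are 22 mm wide; open, the fingers measure 114 mm over their backs; the gripper's body (76 mm by 85 mm) begins 54 mm behind the grasp point. The pads swing forward as they close: fully open they stand 13 mm farther back than shut.
Start: joints at [-0.823, 0.04, 0.085, 0, -1.615, -0.334], TCP at [0.241, -0.549, 0.219] pointing down, gripper open.
Joint ranges: [-2.56, 2.56], [-1.29, 2.01], [-1.08, 1.49], [-3.29, 1.98], [-2.81, -0.18], [-2.99, 2.99]. Speed limits (rad/s): [2.57, 2.57, 3.01, 3.14, 3.14, 3.14].

### API

Orientations are given as a unit quaternion [w, x, y, z].
In Python, from workcell import ctrl gives the robot as it stands.
- The arm moves only by the tool move_arm, never from a script. Its arguments are lists of equal length, an entry for each row: "xyz": the shift along the tool's x, y, z in m, a list of three; "rot": the turn, a rotation vector about the tool's x, y, z in degrees, a list of three. In form: {"xyz": [[x, y, z], ...], "rot": [[rx, ry, rz], ...]}. A call has 1 to 5 rows; each row is the pose to reach, as a shift and turn from the pose commanded when the call began, along the tool's axes at that moment; what a row does not reach only later rows make up. A row lasts 1/10 s, in which the tool goes at most 50 mm and 8.59 degrees, less where a joint would pass 70% of its speed; a pose out of reach is approached as far as the arm can. A call with a gripper value outside its range is refused whole. "claw" is the finger opening in m, from 0 to 0.0854, set as the call begins (left out, the last holds). The fingers move at their own pace and stop on an object; "squeeze" is the grip in N (left out, the last holds). Time passes only in rows, so rows that repeat a pose let the fingers close. It gives the time, the measured TCP pose, the force, the opening and the grip force at its end, in the units of the state.
- ctrl.state(): the state, without advancing time (a new reading comes with each control period).
- ctrl.read_camera(name): name is "scene" or "top" or "wrist"; returns (picture, depth): 420x560x3 uint8, red, green, blue; 420x560 float32, m along the optical axis (not along the pixel's ray), 0 where there is no reading.
- ctrl.camera_model(name): a dict with "fx", "fy", "cx", "cy" (pixels), "R" (3x3) and "t" (3): a world point X has camera coordinates R X + t. Camera axes: x right, y down, z forward; pixel columns grow to the right and rows downward; lengths in m; the calibration is good to about 2 mm. A picture is of the moment at which its call begins: read the wrist's pose just before it. camera_model takes no time and is no camera call; for the wrist camera it gives the pose at the moment of the call.
- ctrl.sign_off(): hands the job in; it is judged then, once.
The state is a dict: "time": time; "joint_positions": joint angles; "qd": joint speeds; "effort": joint torques, N m; "tool_pos": TCP position; "orientation": TCP orientation; "force": force on the tool from outside, world axes, zero at the start; "moment": the same for the moment, N m; "width": finger opening in m; "gripper_force": force on a finger pad.
Only numpy, scipy, OpenCV 4.12 (cv2) and the standard library are available. Lean on these libraries where they do the work, as an engineer would, in place of code of your own. Each camera call takes 0.05 s, during which the arm holds its last target. There are 200 camera calls.

### The job

Bring the waiting tin to the front of the sloping feed rack, working only the two push-push stops by their side pads and never touching the tin: first press the red front stop, which is down, so that it pops up and stays up, then press the blue rear gate so it latches down, let go, and let the tin roll down to rest against the front stop. Only then press the blue gate again so it pops back up behind the tin. Finish with both stops up, the tin at rest against the front stop, and the other goods on the counter left standing where they are.

Things in the scene. Friction and masses are not known exactly. Their poses are not given: they have to be found in the camera images.
- rack: Fixed feed rack, white lane 270 x 100 mm with wooden sides, grey latch housings on its +y side out to 127 mm. Origin: on the counter under the lane's middle; x points up the lane (the tin rolls to -x), y to the pads, z up. Lane slopes 5 degrees, 55 mm high at the front stop (x = -85 mm), 66 mm at the rear gate (x = +35 mm). Position and heading vary.
- front_stop (a joint): Red stop bar across the lane, moves straight down with its pad. Metres: 0 = up (24 mm proud of the lane), 0.026 = latched down; it starts down. From up, pressed to the bottom (0.037) and let go, it stays latched down; from down, pressed to the bottom (0.040) and let go, it springs up. A press 2 mm short of the bottom may change nothing. Spring 1.5 to 3.5 N, then a hard stop.
- rear_gate (a joint): Blue gate bar across the lane, moving straight down with its blue pad; same latch, values and forces as the front stop. It starts up, with the tin leaning on its uphill side.
- front_pad (a point): Centre of the top of the red press pad (34 x 36 mm, flat, level) of the front stop, 105 mm to +y of the lane's middle line. Top 87.5 mm above the counter when up, 61.5 mm latched down, 47.5 mm at the very bottom. Clear from above.
- rear_pad (a point): Centre of the top of the blue press pad (34 x 36 mm, flat, level) of the rear gate, 105 mm to +y of the lane's middle line. Top 98.5 mm above the counter when up, 72.5 mm latched down, 58.5 mm at the very bottom. Clear from above.
- tin: Green round tin, yellow band, 45 mm diameter, 85 mm long, about 150 g, lying across the lane, free to roll. Origin at its centre, y along its length. Starts against the rear gate (rack x about +62 mm); at rest against the raised front stop its centre is at rack x = -57.5 mm, 80 mm above the counter. It rolls there in about a second.
- spray: Bystander: glass bottle with blue cap, 64 mm across, 140 mm tall, standing out beyond the pads on their side of the rack; origin under its base.
- jar: Bystander: clear jar with blue lid, 84 mm across, 110 mm tall, on the side of the rack away from the pads; origin under its base.
- stand: Bystander: low black stand, 60 by 100 mm, with six small gold scent vials, 67 mm tall, on the side away from the pads; origin under its base.
Not all that is in view belongs to the job. What is shaped like the tin but pink is not meant.

How it is judged:
On the way:
1. with the front stop up, the rear gate has latched down by itself and the tin has come to rest against the front stop, the robot touching nothing (x of tin in the frame of rack between -0.066 and -0.05 m and z of tin in the frame of rack between 0.072 and 0.088 m and linear speed of tin below 0.02 m/s and value of joint front_stop below 0.004 m and value of joint rear_gate between 0.0235 and 0.03 m and contact force between each of the fingers, the arm and anything else below 0.2 N), for 0.1 s.
At the end, for the whole second after the job is handed in: Both stops are up (joint values under 4 mm) and the tin lies still (under 20 mm/s) on the lane against the front stop: its centre 50 to 66 mm in front of the rack's origin and 72 to 88 mm above the counter (x of tin in the frame of rack between -0.066 and -0.05 m and z of tin in the frame of rack between 0.072 and 0.088 m and linear speed of tin below 0.02 m/s and value of joint each of front_stop, rear_gate below 0.004 m); the robot touches nothing.
It fails at once if the robot touches the tin (contact force between any of the fingers, the arm and tin above 0.3 N).
It fails at once if the tin runs past the front stop or leaves the lane (x of tin in the frame of rack below -0.09 m or z of tin in the frame of rack below 0.06 m).
It fails at once if a bystander is moved more than 30 mm or knocked over (distance of any of spray, jar, stand from where it was at the start of the episode above 0.03 m or angle between any of spray, jar, stand's own z axis and vertical above 0.5 rad).
It also fails if it takes over 45 s, if anything falls off the work surface, if the arm or the gripper's body presses on something with over 40 N, if the wrist force passes 120 N, or if a joint passes its speed limit or range.

## Working session

There is one attempt and no reset: what is moved stays moved. The work goes in short steps, Python scripts to look and compute and a tool call to move; the robot and the scene stay as the last step left them, time stands still between calls to the robot, and variables do not carry over. Pictures are saved under pics/ and viewed, at most 10 in all, crops included, and the job is handed in when it is done.

Besides the shell and the picture viewer there is one more tool, called as name(argument=value, ...), one argument or row to a line, values as JSON. move_arm: Moves the arm, as the interface text tells. Its arguments: {"type":"object","properties":{"xyz":{"type":"array"},"rot":{"type":"array"},"claw":{"type":"number"},"squeeze":{"type":"number"}},"required":["xyz","rot"]}

```bash
mkdir -p pics; ls; cat > h.py <<'E'
import numpy as np, cv2
from workcell import ctrl
def pts(name):
    m=ctrl.camera_model(name); im,d=ctrl.read_camera(name)
    v,u=np.mgrid[:420,:560]
    P=np.stack([(u-m['cx'])/m['fx']*d,(v-m['cy'])/m['fy']*d,d],-1)
    W=(P-np.array(m['t']))@np.array(m['R'])
    W[d==0]=np.nan
    return im,W
E
python3 - <<'E'
from h import *
im,W=pts('top'); cv2.imwrite('pics/top.png',im[:,:,::-1]); np.savez('top.npz',im=im,W=W)
im,W=pts('scene'); cv2.imwrite('pics/scene.png',im[:,:,::-1]); np.savez('scene.npz',im=im,W=W)
s=ctrl.state();print(s)
E
```

```text
pics
{'time': 0.1, 'joint_positions': array([-8.23286583e-01,  4.07465543e-02,  8.39287173e-02, -4.00650252e-04,
       -1.61548729e+00, -3.33739928e-01]), 'qd': array([-6.18320957e-04,  7.06693898e-05,  1.39208115e-03,  6.22122887e-04,
        2.89418112e-04, -4.77681412e-05]), 'effort': array([-5.94076511e-03, -3.69347298e+01,  3.48281300e+01,  6.95179403e+00,
       -4.54692839e-03,  8.24814606e-06]), 'tool_pos': array([ 0.24120431, -0.54904951,  0.2185931 ]), 'orientation': array([-2.16678962e-04, -2.05420786e-01,  9.78673435e-01,  7.49816812e-04]), 'force': array([0.34691153, 0.32596648, 0.71648721]), 'moment': array([-0.07389812, -0.0588946 , -0.03079342]), 'gripper_force': 0.0, 'width': 0.08504497804597062}
```

View pics/top.png

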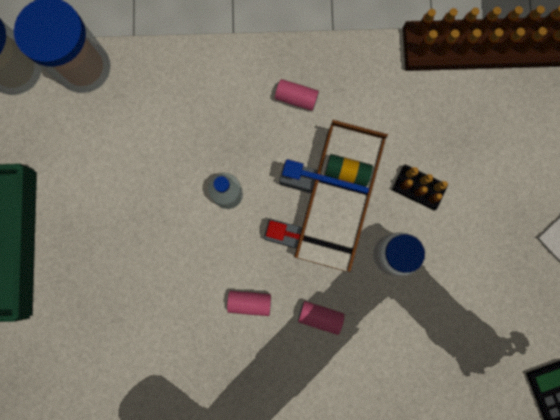

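View pics/scene.png

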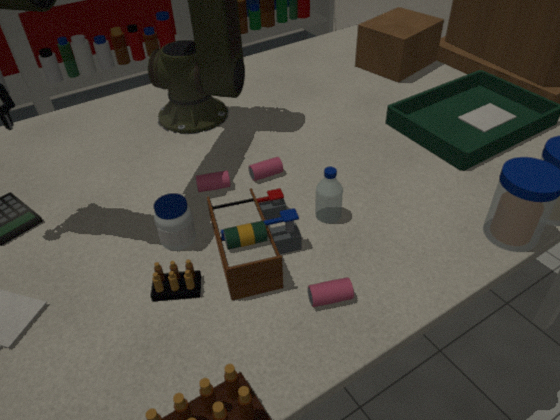

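The top view shows the red pad near (276,230), the blue pad near (292,170), the tin at (348,170), the spray bottle at (223,188), the jar at (403,254) and the stand at (421,186). Next I measure the pads.

```bash
cat >> h.py <<'E'
def ray(m,u,v,z):
    R=np.array(m['R']);o=-R.T@np.array(m['t']);d=R.T@np.array([(u-m['cx'])/m['fx'],(v-m['cy'])/m['fy'],1])
    return o+d*(z-o[2])/d[2]
E
python3 - <<'E'
from h import *
D=np.load('top.npz');im=D['im'].astype(int);W=D['W'];m=ctrl.camera_model('top')
r,g,b=im[...,0],im[...,1],im[...,2]
v,u=np.mgrid[:420,:560]
red=(r>110)&(g<50)&(b<60)&(abs(u-285)<25)&(abs(v-232)<25)
blue=(b>100)&(r<60)&(abs(u-325)<50)&(abs(v-178)<25)
C={}
for n,mk,z in(('red',red,.0615),('blue',blue,.0985)):
    k=cv2.morphologyEx(mk.astype(np.uint8),cv2.MORPH_OPEN,np.ones((11,11)))
    c,(w,h),a=cv2.minAreaRect(np.argwhere(k)[:,::-1].astype(np.float32))
    p=ray(m,*c,z);C[n]=p
    print(n,mk.sum(),k.sum(),c,(w,h),a,'ray',p,'depth z',np.nanmedian(W[k>0],0))
d=C['blue']-C['red'];print('dist',np.hypot(*d[:2]),'heading',np.degrees(np.arctan2(d[1],d[0])))
# bar direction blue -> lane
k=cv2.minAreaRect(np.argwhere(blue)[:,::-1].astype(np.float32));print(k)
x=d[:2]/np.linalg.norm(d[:2]);y=np.array([-x[1],x[0]])
O=(C['blue'][:2]+C['red'][:2])/2+.025*x-.105*y;print('rack O',O,'x',x,'y',y)
yel=(r>150)&(g>110)&(b<70)&(abs(u-348)<20)&(abs(v-170)<20)
p=W[yel];print('tin band',np.nanmedian(p,0),'rack',(np.nanmedian(p,0)[:2]-O)@np.c_[x,y])
for n,(uu,vv,z) in dict(spray=(221,185,.14),jar=(404,253,.11),stand=(421,186,.067)).items():
    q=ray(m,uu,vv,z);print(n,q,'rack',(q[:2]-O)@np.c_[x,y],'from redpad',q-C['red'],'depth',W[vv,uu])
E
```

```text
red 303 216 (276.5, 230.5) (13.0, 15.0) 90.0 ray [ 0.55521024 -0.03148416  0.0615    ] depth z [ 0.55589966 -0.03149171  0.06105809]
blue 473 201 (293.0, 168.5) (13.0, 14.0) 90.0 ray [ 0.67110936 -0.0663537   0.0985    ] depth z [ 0.67059556 -0.06626562  0.09788914]
dist 0.12103094566721613 heading -16.74449955204783
((325.99615478515625, 177.6807861328125), (85.07461547851562, 14.99769115447998), 15.255120277404785)
rack O [ 0.60684882 -0.15666944] x [ 0.95759902 -0.28810434] y [0.28810434 0.95759902]
tin band [ 0.66387252 -0.17270133  0.11271392] rack [0.0592247  0.00107665]
spray [0.63576008 0.06838875 0.14      ] rack [-0.03715485  0.22384496] from redpad [0.08054984 0.09987291 0.0785    ] depth [0.63542366 0.06818152 0.14199887]
jar [ 0.50320813 -0.26747263  0.11      ] rack [-0.06732335 -0.13596436] from redpad [-0.05200211 -0.23598847  0.0485    ] depth [ 0.50321608 -0.26756215  0.1096491 ]
stand [ 0.6351958  -0.31972189  0.067     ] rack [ 0.07412116 -0.14797198] from redpad [ 0.07998555 -0.28823773  0.0055    ] depth [ 0.63699934 -0.32317017  0.05538639]
```

Distances match the given sizes: the pads are 121 mm apart (120 expected) and the tin is at rack x of about 60 mm. I close the fingers and travel high to a point above the red pad.

move_arm(
  xyz=[
    [-0.033,0.0232,0],
    [-0.066,0.0464,0],
    [-0.099,0.0696,0],
    [-0.132,0.0928,0],
    [-0.165,0.116,0],
  ],
  rot=[
    [0,0,0],
    [0,0,0],
    [0,0,0],
    [0,0,0],
    [0,0,0],
  ],
  claw=0,
  squeeze=20,
)

```text
time: 0.6
tool_pos: [0.3461, -0.3752, 0.219]
orientation: [-0.0, -0.205, 0.979, 0.0]
force: [0.2, -0.4, -0.1]
width: 0.0124
gripper_force: 0.0
```

move_arm(
  xyz=[
    [-0.033,0.0232,0],
    [-0.066,0.0464,0],
    [-0.099,0.0696,0],
    [-0.132,0.0928,0],
    [-0.165,0.116,0],
  ],
  rot=[
    [0,0,0],
    [0,0,0],
    [0,0,0],
    [0,0,0],
    [0,0,0],
  ],
)

```text
time: 1.1
tool_pos: [0.4506, -0.2026, 0.2193]
orientation: [-0.0, -0.206, 0.979, 0.0]
force: [1.0, -1.5, -0.6]
width: -0.0004
gripper_force: 0.0
```

move_arm(
  xyz=[
    [-0.033,0.0232,0],
    [-0.066,0.0464,0],
    [-0.099,0.0696,0],
    [-0.132,0.0928,0],
    [-0.165,0.116,0],
  ],
  rot=[
    [0,0,8],
    [0,0,16],
    [0,0,24],
    [0,0,32],
    [0,0,40],
  ],
)

```text
time: 1.6
tool_pos: [0.555, -0.03, 0.2191]
orientation: [-0.0, 0.144, 0.99, 0.0]
force: [1.3, -0.9, 0.8]
width: -0.0001
gripper_force: 0.0
```

```bash
cat >> h.py <<'E'
from scipy.spatial.transform import Rotation as Ro
RED=np.array([.5552,-.0315]);BLUE=np.array([.6711,-.0664])
def go(t):
    s=ctrl.state();q=s['orientation'];R=Ro.from_quat([q[1],q[2],q[3],q[0]])
    print('t',s['time'],'pos',s['tool_pos'],'F',s['force'],'w',s['width'],'\nshift',R.inv().apply(np.array(t)-s['tool_pos']),'axes',R.as_matrix().T.round(3).tolist())
E
python3 -c "
from h import *
go([*RED,.1]);im,W=pts('wrist');cv2.imwrite('pics/w1.png',im[:,:,::-1])"
```

```text
t 1.6 pos [ 0.5549987  -0.02999355  0.21912544] F [ 1.2781923  -0.93885807  0.79302037] w -0.0001217211968493709 
shift [-0.00069361 -0.00138084  0.11912511] axes [[-0.958, 0.286, 0.001], [0.286, 0.958, -0.0], [-0.001, 0.0, -1.0]]
```

View pics/w1.png

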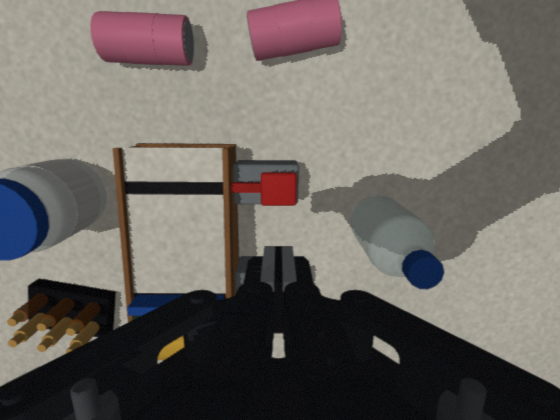

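The wrist view shows the red pad at (280,188), centred on the fingers' column, with nothing in the way. I descend to a point just above it.

move_arm(
  xyz=[
    [-0.001,-0.001,0.035],
    [-0.001,-0.001,0.07],
    [-0.001,-0.001,0.105],
    [-0.001,-0.001,0.13],
    [-0.001,-0.001,0.135],
  ],
  rot=[
    [0,0,0],
    [0,0,0],
    [0,0,0],
    [0,0,0],
    [0,0,0],
  ],
)

```text
time: 2.15
tool_pos: [0.5529, -0.0331, 0.0803]
orientation: [-0.003, 0.142, 0.99, -0.001]
force: [0.4, 0.7, -0.8]
width: -0.0003
gripper_force: 0.0
```

move_arm(
  xyz=[
    [0,0,0.005],
    [0,0,0.01],
    [0,0,0.015],
    [0,0,0.018],
    [0,0,0.02],
  ],
  rot=[
    [0,0,0],
    [0,0,0],
    [0,0,0],
    [0,0,0],
    [0,0,0],
  ],
)

```text
time: 2.65
tool_pos: [0.5554, -0.0328, 0.0647]
orientation: [0.0, 0.142, 0.99, 0.0]
force: [0.3, -0.3, -0.2]
width: 0.0001
gripper_force: 0.0
```

move_arm(
  xyz=[
    [0,0,0.002],
    [0,0,0.003],
    [0,0,0.004],
    [0,0,0.005],
    [0,0,0.005],
  ],
  rot=[
    [0,0,0],
    [0,0,0],
    [0,0,0],
    [0,0,0],
    [0,0,0],
  ],
)

```text
time: 3.15
tool_pos: [0.5552, -0.0329, 0.0594]
orientation: [-0.0, 0.142, 0.99, 0.0]
force: [-0.5, -0.6, 0.2]
width: -0.0
gripper_force: 0.0
```

```bash
python3 -c "
from h import *
go([*RED,.057]);im,W=pts('wrist');cv2.imwrite('pics/w2.png',im[:,:,::-1]);go([*RED,.057])"
```

```text
t 3.15 pos [ 0.55517682 -0.03290686  0.05938144] F [-0.45860997 -0.60914018  0.22175112] w -3.1454852432092186e-05 
shift [0.000372   0.00135675 0.00238158] axes [[-0.96, 0.281, 0.0], [0.281, 0.96, 0.0], [-0.0, 0.0, -1.0]]
t 3.2 pos [ 0.5552059  -0.03292605  0.0594499 ] F [-0.86499849 -1.04561859  0.52736599] w 0.0001534971723169683 
shift [0.00040534 0.00136718 0.00244993] axes [[-0.96, 0.281, 0.0], [0.281, 0.96, -0.0], [-0.0, 0.0, -1.0]]
```

View pics/w2.png

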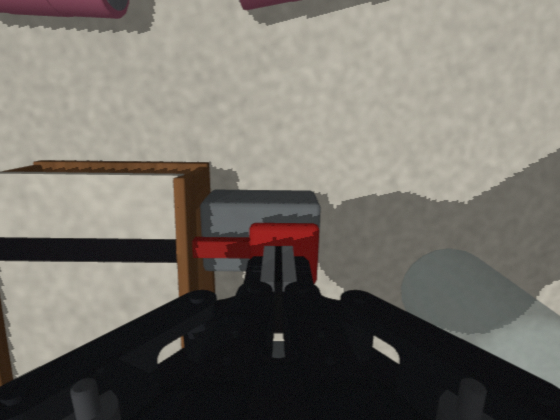

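The fingertips are on the red pad at about (278,250), but the hard stop isn't felt yet. I press further in small steps.

move_arm(
  xyz=[
    [0,0.001,0.001],
    [0,0.001,0.002],
    [0,0.001,0.002],
  ],
  rot=[
    [0,0,0],
    [0,0,0],
    [0,0,0],
  ],
)

```text
time: 3.5
tool_pos: [0.5554, -0.0319, 0.0573]
orientation: [-0.0, 0.142, 0.99, 0.0]
force: [1.2, -0.1, 0.4]
width: 0.0
gripper_force: 0.0
```

move_arm(
  xyz=[
    [0,0,0.001],
    [0,0,0.002],
    [0,0,0.002],
  ],
  rot=[
    [0,0,0],
    [0,0,0],
    [0,0,0],
  ],
)

```text
time: 3.8
tool_pos: [0.5554, -0.0319, 0.0552]
orientation: [-0.0, 0.142, 0.99, 0.0]
force: [0.8, -0.6, -0.4]
width: 0.0004
gripper_force: 0.0
```

move_arm(
  xyz=[
    [0,0,0.001],
    [0,0,0.002],
    [0,0,0.003],
    [0,0,0.003],
  ],
  rot=[
    [0,0,0],
    [0,0,0],
    [0,0,0],
    [0,0,0],
  ],
)

```text
time: 4.2
tool_pos: [0.5554, -0.032, 0.0522]
orientation: [-0.0, 0.142, 0.99, 0.0]
force: [-0.3, -0.4, 0.8]
width: 0.0002
gripper_force: 0.0
```

```bash
python3 -c "
from h import *
go([*RED,.057]);im,W=pts('scene');cv2.imwrite('pics/s2.png',cv2.resize(im[160:300,160:360,::-1],(800,560)))
im,W=pts('wrist');print(W[225:245:4,300]);go([*RED,.05])"
```

```text
t 4.2 pos [ 0.55537841 -0.03195128  0.05223041] F [-0.26617981 -0.3848118   0.84128478] w 0.00023172794078822368 
shift [ 0.00029991  0.00038283 -0.00476948] axes [[-0.96, 0.281, 0.0], [0.281, 0.96, -0.0], [-0.0, 0.0, -1.0]]
[[ 0.54824888 -0.01658153  0.03668708]
 [ 0.54252718 -0.01651203  0.05856329]
 [ 0.54387791 -0.01699643  0.06027672]
 [ 0.54545497 -0.01749768  0.06133203]
 [ 0.54754403 -0.01805026  0.06109266]]
t 4.3 pos [ 0.55548796 -0.03195991  0.05244109] F [ 0.28004828  0.16573554 -0.03148   ] w -6.224008761423995e-05 
shift [0.00040505 0.00036064 0.00244115] axes [[-0.96, 0.281, 0.0], [0.281, 0.96, 0.0], [-0.0, 0.0, -1.0]]
```

View pics/s2.png

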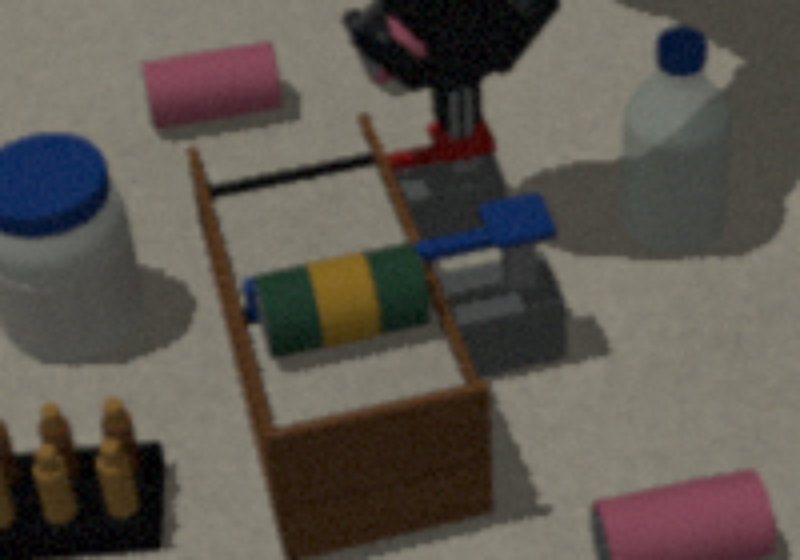

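The red pad is still at 61 mm height, with the fingertips apparently right above it at crop (460,130). I measure the tips' true height.

```bash
python3 -c "
from h import *
np.set_printoptions(precision=4,suppress=True)
im,W=pts('scene')
for v in range(178,204,2): print(v,[(W[v,u].round(3).tolist(),im[v,u].tolist()) for u in (272,275,278)])
im,W=pts('wrist')
print()
for v in range(236,290,5): print(v,[(W[v,u].round(3).tolist(),im[v,u].tolist()) for u in (268,290,308)])
cv2.imwrite('pics/w3.png',cv2.resize(im[180:320,180:380,::-1],(800,560)))
"
```

```text
178 [([0.567, -0.042, 0.117], [11, 12, 9]), ([0.563, -0.031, 0.11], [5, 13, 13]), ([0.568, -0.026, 0.111], [7, 1, 11])]
180 [([0.564, -0.04, 0.108], [16, 16, 18]), ([0.563, -0.032, 0.104], [11, 9, 13]), ([0.571, -0.028, 0.107], [5, 12, 7])]
182 [([0.565, -0.041, 0.104], [16, 20, 22]), ([0.57, -0.036, 0.104], [26, 30, 27]), ([0.564, -0.024, 0.095], [23, 22, 25])]
184 [([0.567, -0.042, 0.099], [50, 48, 48]), ([0.565, -0.033, 0.094], [27, 27, 28]), ([0.565, -0.025, 0.091], [24, 28, 27])]
186 [([0.565, -0.042, 0.092], [41, 42, 39]), ([0.567, -0.035, 0.09], [22, 25, 21]), ([0.565, -0.025, 0.085], [31, 31, 29])]
188 [([0.564, -0.042, 0.086], [41, 40, 38]), ([0.568, -0.035, 0.085], [23, 22, 25]), ([0.565, -0.025, 0.078], [23, 23, 23])]
190 [([0.561, -0.04, 0.076], [29, 28, 29]), ([0.568, -0.036, 0.079], [27, 26, 22]), ([0.563, -0.024, 0.07], [35, 32, 34])]
192 [([0.563, -0.041, 0.072], [43, 45, 42]), ([0.566, -0.035, 0.071], [18, 21, 19]), ([0.559, -0.023, 0.061], [64, 37, 38])]
194 [([0.562, -0.041, 0.065], [55, 32, 25]), ([0.561, -0.032, 0.06], [48, 15, 14]), ([0.567, -0.027, 0.062], [59,
[... 1170 characters left out ...]
([0.546, -0.023, 0.084], [64, 66, 67]), ([0.551, -0.016, 0.077], [42, 16, 16])]
266 [([0.543, -0.032, 0.09], [68, 69, 69]), ([0.545, -0.023, 0.089], [64, 66, 66]), ([0.551, -0.017, 0.081], [18, 17, 18])]
271 [([0.543, -0.032, 0.093], [65, 66, 67]), ([0.546, -0.024, 0.093], [65, 66, 67]), ([0.552, -0.017, 0.085], [11, 10, 15])]
276 [([0.544, -0.032, 0.096], [63, 65, 65]), ([0.545, -0.024, 0.098], [64, 65, 66]), ([0.551, -0.018, 0.09], [13, 13, 15])]
281 [([0.543, -0.032, 0.101], [67, 69, 70]), ([0.545, -0.024, 0.101], [65, 67, 67]), ([0.551, -0.018, 0.094], [17, 16, 20])]
286 [([0.542, -0.031, 0.107], [8, 9, 11]), ([0.545, -0.024, 0.106], [16, 12, 16]), ([0.545, -0.018, 0.109], [17, 14, 15])]
```

View pics/w3.png

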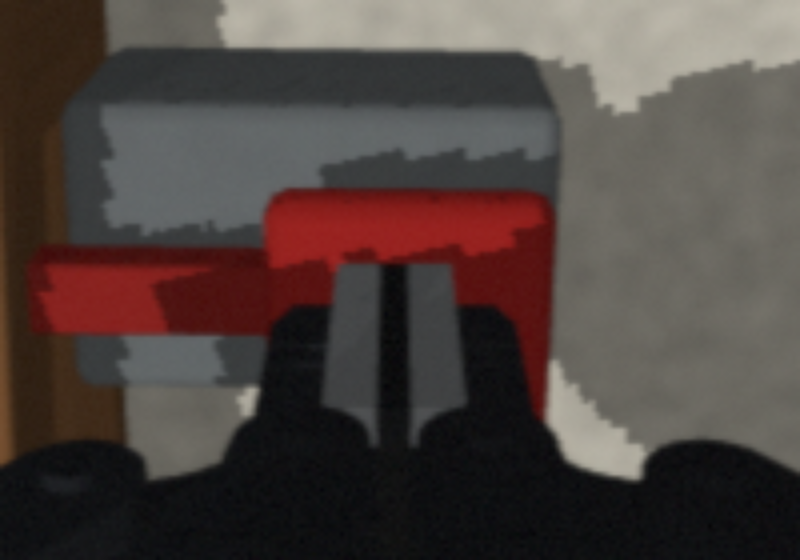

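The fingertips' front edge is at about z=0.064 with the pad at 0.061, so when shut the tips sit about 11 mm behind the reported TCP. They are just touching now. I press on from here and watch the force.

move_arm(
  xyz=[
    [0,0.003,0],
    [0,0.003,0.003],
    [0,0.003,0.006],
    [0,0.003,0.009],
    [0,0.003,0.009],
  ],
  rot=[
    [0,0,0],
    [0,0,0],
    [0,0,0],
    [0,0,0],
    [0,0,0],
  ],
)

```text
time: 4.9
tool_pos: [0.5567, -0.0288, 0.0434]
orientation: [0.0, 0.142, 0.99, 0.0]
force: [0.1, 2.4, 4.0]
width: -0.0002
gripper_force: 1.4
```

move_arm(
  xyz=[
    [0,0,0.001],
    [0,0,0.002],
    [0,0,0.003],
    [0,0,0.003],
  ],
  rot=[
    [0,0,0],
    [0,0,0],
    [0,0,0],
    [0,0,0],
  ],
)

```text
time: 5.3
tool_pos: [0.5565, -0.029, 0.0405]
orientation: [0.0, 0.142, 0.99, 0.0]
force: [0.2, 1.1, 4.0]
width: 0.0002
gripper_force: 1.5
```

```bash
python3 -c "
from h import *
im,W=pts('wrist')
for v in range(231,256,5): print(v,[(W[v,u].round(3).tolist(),im[v,u].tolist()) for u in (268,290,308)])
D=np.load('top.npz');W=D['W'];x=np.array([.9576,-.2881]);y=np.array([.2881,.9576]);P=(W[...,:2]-[.6068,-.1567])@np.c_[x,y]
for s in range(46,72,3):
  k=(abs(P[...,1]-s/1e3)<.002)&(abs(P[...,0])<.12);print(s,np.nanpercentile(W[k][:,2],[5,50,95]).round(3))
"
```

```text
231 [([0.539, -0.028, 0.051], [114, 25, 22]), ([0.542, -0.018, 0.049], [113, 26, 21]), ([0.544, -0.01, 0.05], [102, 22, 21])]
236 [([0.541, -0.029, 0.052], [146, 31, 30]), ([0.544, -0.019, 0.051], [147, 35, 31]), ([0.546, -0.011, 0.051], [132, 29, 27])]
241 [([0.543, -0.03, 0.052], [153, 36, 33]), ([0.547, -0.02, 0.051], [131, 29, 26]), ([0.548, -0.011, 0.053], [89, 20, 19])]
246 [([0.544, -0.03, 0.056], [79, 64, 65]), ([0.547, -0.02, 0.055], [66, 62, 64]), ([0.551, -0.012, 0.053], [89, 19, 13])]
251 [([0.544, -0.029, 0.063], [70, 72, 73]), ([0.547, -0.02, 0.062], [66, 67, 67]), ([0.554, -0.013, 0.051], [90, 22, 19])]
46 [0.052 0.063 0.103]
49 [0.052 0.062 0.075]
52 [0.054 0.067 0.083]
55 [0.008 0.069 0.083]
58 [-0.002  0.046  0.08 ]
61 [-0.004  0.002  0.085]
64 [-0.004  0.002  0.084]
67 [-0.003  0.002  0.083]
70 [-0.003  0.001  0.085]
```

The pad follows the tips, with its top at TCP z + 11 mm. The bottom should come at a TCP height of about 0.0365.

move_arm(
  xyz=[
    [0,0,0.002],
    [0,0,0.004],
    [0,0,0.005],
    [0,0,0.005],
  ],
  rot=[
    [0,0,0],
    [0,0,0],
    [0,0,0],
    [0,0,0],
  ],
)

```text
time: 5.75
tool_pos: [0.5565, -0.0291, 0.0357]
orientation: [0.0, 0.142, 0.99, 0.0]
force: [0.4, 2.8, 2.9]
width: 0.0001
gripper_force: 2.2
```

move_arm(
  xyz=[
    [0,0,0.001],
    [0,0,0.002],
    [0,0,0.002],
  ],
  rot=[
    [0,0,0],
    [0,0,0],
    [0,0,0],
  ],
)

```text
time: 6.05
tool_pos: [0.5567, -0.0291, 0.0354]
orientation: [0.001, 0.141, 0.99, -0.0]
force: [-3.8, 3.5, 13.7]
width: -0.0
gripper_force: 6.3
```

That is the hard stop: 13.7 N at TCP z of 0.0354. I lift straight up.

move_arm(
  xyz=[
    [0,0,-0.02],
    [0,0,-0.05],
    [0,0,-0.08],
    [0,0,-0.11],
    [0,0,-0.11],
  ],
  rot=[
    [0,0,0],
    [0,0,0],
    [0,0,0],
    [0,0,0],
    [0,0,0],
  ],
)

```text
time: 6.55
tool_pos: [0.5577, -0.0296, 0.1475]
orientation: [0.002, 0.142, 0.99, 0.0]
force: [0.6, -0.1, 0.2]
width: 0.0002
gripper_force: 0.0
```

```bash
cat >> h.py <<'E'
X=np.array([.9576,-.2881]);Y=np.array([.2881,.9576]);O=np.array([.6068,-.1567])
def chk(cam='top'):
    im,W=pts(cam);im=im.astype(int);r,g,b=im[...,0],im[...,1],im[...,2]
    P=(W[...,:2]-O)@np.c_[X,Y];w=(abs(P[...,0])<.14)&(P[...,1]<.13)&(P[...,1]>-.06)&(W[...,2]>.03)
    for n,k in dict(red=(r>1.8*g)&(r>2*b)&(r>50)&(P[...,1]>.09),blue=(b>1.8*r)&(b>60)&(P[...,1]>.09),yel=(r>100)&(g>.6*r)&(b<.5*r)).items():
        k=k&w;print(n,k.sum(),np.nanmedian(P[k],0).round(4),np.nanpercentile(W[k][:,2],[20,50,90]).round(4))
    return im
E
python3 -c "
from h import *
chk();go([*(BLUE+.003*Y),.13])"
```

```text
red 0 [nan nan] nan
blue 0 [nan nan] nan
yel 588 [ 0.0539 -0.0041] [0.0699 0.1053 0.1132]
t 6.6 pos [ 0.55668378 -0.02930832  0.14480164] F [ 0.16487043 -0.378208   -0.56915529] w 0.00026369207515398844 
shift [-0.12022919 -0.00046769  0.01497803] axes [[-0.96, 0.281, -0.001], [0.281, 0.96, 0.001], [0.002, 0.0, -1.0]]
  return np.nanmean(a, axis, out=out, keepdims=keepdims)
  return np.nanmean(a, axis, out=out, keepdims=keepdims)
```

```bash
python3 -W ignore -c "
from h import *
chk('scene');im,_=pts('wrist');cv2.imwrite('pics/w4.png',im[:,:,::-1]);chk('wrist')"
```

```text
red 132 [-0.0779  0.1058] [0.0849 0.0866 0.0883]
blue 161 [0.0398 0.1057] [0.0962 0.0976 0.0993]
yel 187 [0.0728 0.001 ] [0.1056 0.1105 0.1137]
red 2283 [-0.0872  0.1071] [0.0863 0.0869 0.0878]
blue 14 [0.0179 0.1085] [0.0933 0.0944 0.095 ]
yel 1380 [-0.0623 -0.0497] [0.0607 0.0647 0.0699]
```

View pics/w4.png

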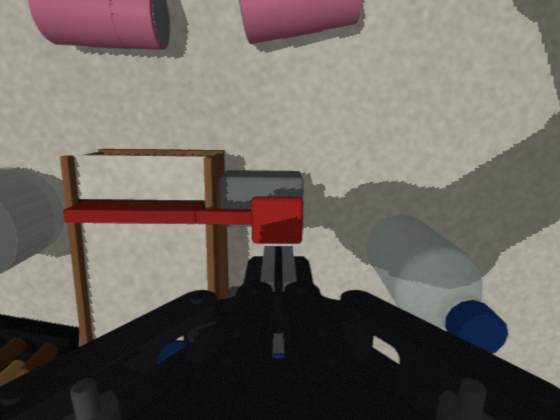

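The red stop is up: bar and pad are raised at (277,218), pad top at 0.087. I move above the blue pad and start down.

move_arm(
  xyz=[
    [-0.03,0,0],
    [-0.06,0,0],
    [-0.09,0,0],
    [-0.12,0,0],
    [-0.12,0,0],
  ],
  rot=[
    [0,0,0],
    [0,0,0],
    [0,0,0],
    [0,0,0],
    [0,0,0],
  ],
)

```text
time: 7.25
tool_pos: [0.6721, -0.0638, 0.1386]
orientation: [-0.003, 0.142, 0.99, -0.001]
force: [-0.6, 0.1, -0.4]
width: 0.0001
gripper_force: 0.0
```

move_arm(
  xyz=[
    [0,0,0.02],
    [0,0,0.04],
    [0,0,0.055],
    [0,0,0.07],
    [0,0,0.07],
  ],
  rot=[
    [0,0,0],
    [0,0,0],
    [0,0,0],
    [0,0,0],
    [0,0,0],
  ],
)

```text
time: 7.75
tool_pos: [0.6703, -0.0627, 0.0709]
orientation: [-0.002, 0.142, 0.99, -0.0]
force: [0.2, 0.6, 0.8]
width: -0.0
gripper_force: 0.5
```

```bash
python3 -W ignore -c "
from h import *
go([*(BLUE+.003*Y),.05]);chk('scene')"
```

```text
t 7.75 pos [ 0.67028831 -0.06268944  0.07086174] F [0.23143901 0.63455907 0.81335612] w -1.0163092232798988e-05 
shift [-0.00191272 -0.00031009  0.02085589] axes [[-0.96, 0.28, 0.003], [0.28, 0.96, -0.001], [-0.003, -0.0, -1.0]]
red 6 [-0.0797  0.0945] [0.083  0.0852 0.0881]
blue 11 [0.0281 0.0939] [0.0811 0.0818 0.0835]
yel 197 [0.0665 0.0017] [0.1046 0.1101 0.1136]
```

move_arm(
  xyz=[
    [0,0,0.008],
    [0,0,0.016],
    [0,0,0.022],
    [0,0,0.025],
    [0,0,0.025],
  ],
  rot=[
    [0,0,0],
    [0,0,0],
    [0,0,0],
    [0,0,0],
    [0,0,0],
  ],
)

```text
time: 8.3
tool_pos: [0.6721, -0.0628, 0.0488]
orientation: [0.001, 0.142, 0.99, 0.0]
force: [1.8, -1.0, 2.8]
width: -0.0003
gripper_force: 1.8
```

move_arm(
  xyz=[
    [0,0,0.001],
    [0,0,0.002],
    [0,0,0.003],
    [0,0,0.003],
  ],
  rot=[
    [0,0,0],
    [0,0,0],
    [0,0,0],
    [0,0,0],
  ],
)

```text
time: 8.7
tool_pos: [0.6722, -0.0629, 0.0473]
orientation: [0.001, 0.142, 0.99, -0.0]
force: [0.0, -1.0, 7.7]
width: 0.0
gripper_force: 3.9
```

move_arm(
  xyz=[
    [0,0,0.001],
    [0,0,0.0015],
    [0,0,0.0015],
  ],
  rot=[
    [0,0,0],
    [0,0,0],
    [0,0,0],
  ],
)

```text
time: 9.0
tool_pos: [0.6723, -0.0629, 0.0467]
orientation: [0.001, 0.141, 0.99, -0.0]
force: [-1.2, -0.3, 11.1]
width: 0.0001
gripper_force: 5.4
```

move_arm(
  xyz=[
    [0,0,-0.02],
    [0,0,-0.05],
    [0,0,-0.08],
    [0,0,-0.1],
    [0,0,-0.1],
  ],
  rot=[
    [0,0,0],
    [0,0,0],
    [0,0,0],
    [0,0,0],
    [0,0,0],
  ],
)

```text
time: 9.5
tool_pos: [0.6724, -0.0625, 0.1473]
orientation: [0.002, 0.142, 0.99, 0.001]
force: [-0.3, 0.2, 0.8]
width: -0.0001
gripper_force: 0.0
```

move_arm(
  xyz=[
    [0,0,0],
    [0,0,0],
    [0,0,0],
    [0,0,0],
    [0,0,0],
  ],
  rot=[
    [0,0,0],
    [0,0,0],
    [0,0,0],
    [0,0,0],
    [0,0,0],
  ],
)

```text
time: 10.0
tool_pos: [0.6713, -0.0627, 0.1434]
orientation: [-0.0, 0.142, 0.99, -0.0]
force: [0.3, -0.2, 0.8]
width: -0.0
gripper_force: 0.0
```

move_arm(
  xyz=[
    [0,0,0],
    [0,0,0],
    [0,0,0],
    [0,0,0],
    [0,0,0],
  ],
  rot=[
    [0,0,0],
    [0,0,0],
    [0,0,0],
    [0,0,0],
    [0,0,0],
  ],
)

```text
time: 10.5
tool_pos: [0.6715, -0.0627, 0.144]
orientation: [0.0, 0.142, 0.99, 0.0]
force: [1.1, 0.1, -0.8]
width: -0.0001
gripper_force: 0.0
```

```bash
python3 -W ignore -c "
from h import *
go([*(BLUE+.003*Y),.05]);chk('scene');im=chk('scene');cv2.imwrite('pics/s3.png',cv2.resize(im[160:300,160:360,::-1].astype(np.uint8),(800,560)))"
```

```text
t 10.5 pos [ 0.67153754 -0.06273237  0.14401481] F [ 1.06480933  0.12609482 -0.83293462] w -8.26249884096927e-05 
shift [-0.00063365 -0.00065364  0.09401473] axes [[-0.96, 0.281, 0.0], [0.281, 0.96, 0.0], [0.0, 0.0, -1.0]]
red 129 [-0.0772  0.1046] [0.0848 0.0869 0.0889]
blue 105 [0.035 0.101] [0.0709 0.0721 0.0736]
yel 157 [-0.0454  0.0022] [0.0942 0.0992 0.1027]
red 128 [-0.0771  0.1048] [0.0853 0.0869 0.0886]
blue 106 [0.0357 0.1009] [0.0706 0.0719 0.0738]
yel 155 [-0.0456  0.0023] [0.094  0.0993 0.1025]
```

View pics/s3.png

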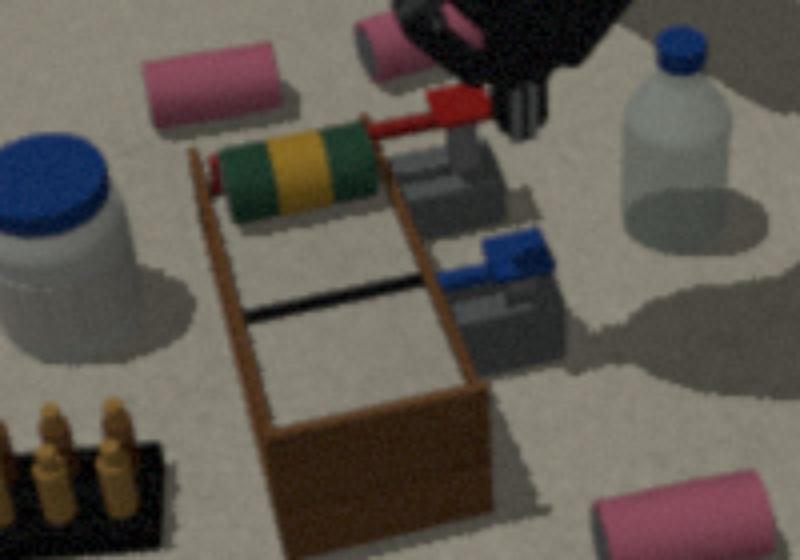

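The tin rests against the raised red stop at crop (300,170), and the blue gate is latched down with its pad at 0.072. Nothing is moving and the arm is clear, so I press blue again.

move_arm(
  xyz=[
    [0,0,0.03],
    [0,0,0.06],
    [0,0,0.08],
    [0,0,0.09],
    [0,0,0.09],
  ],
  rot=[
    [0,0,0],
    [0,0,0],
    [0,0,0],
    [0,0,0],
    [0,0,0],
  ],
)

```text
time: 11.1
tool_pos: [0.671, -0.0628, 0.0532]
orientation: [-0.001, 0.142, 0.99, -0.0]
force: [-1.7, 0.6, 2.9]
width: -0.0
gripper_force: 1.4
```

move_arm(
  xyz=[
    [0,0,0.003],
    [0,0,0.006],
    [0,0,0.009],
    [0,0,0.009],
  ],
  rot=[
    [0,0,0],
    [0,0,0],
    [0,0,0],
    [0,0,0],
  ],
)

```text
time: 11.5
tool_pos: [0.6723, -0.0629, 0.0466]
orientation: [0.001, 0.142, 0.99, -0.0]
force: [-0.5, -0.7, 4.9]
width: -0.0
gripper_force: 2.5
```

move_arm(
  xyz=[
    [0,0,0.001],
    [0,0,0.002],
    [0,0,0.002],
  ],
  rot=[
    [0,0,0],
    [0,0,0],
    [0,0,0],
  ],
)

```text
time: 11.8
tool_pos: [0.6724, -0.063, 0.0462]
orientation: [0.002, 0.141, 0.99, -0.0]
force: [-4.1, 0.8, 11.2]
width: -0.0
gripper_force: 6.0
```

That is the hard stop again. I lift off and check.

move_arm(
  xyz=[
    [0,0,-0.02],
    [0,0,-0.05],
    [0,0,-0.08],
    [0,0,-0.1],
    [0,0,-0.12],
  ],
  rot=[
    [0,0,0],
    [0,0,0],
    [0,0,0],
    [0,0,0],
    [0,0,0],
  ],
)

```text
time: 12.3
tool_pos: [0.6718, -0.0625, 0.1639]
orientation: [0.0, 0.142, 0.99, 0.0]
force: [0.8, 0.4, 0.0]
width: 0.0
gripper_force: 0.0
```

move_arm(
  xyz=[
    [0,0,0],
    [0,0,0],
    [0,0,0],
    [0,0,0],
    [0,0,0],
  ],
  rot=[
    [0,0,0],
    [0,0,0],
    [0,0,0],
    [0,0,0],
    [0,0,0],
  ],
)

```text
time: 12.8
tool_pos: [0.6713, -0.0627, 0.162]
orientation: [-0.001, 0.142, 0.99, -0.0]
force: [0.7, -0.4, 0.0]
width: 0.0002
gripper_force: 0.0
```

```bash
python3 -W ignore -c "
from h import *
go([*(BLUE+.003*Y),.05]);im=chk('scene');cv2.imwrite('pics/s4.png',cv2.resize(im[160:300,160:360,::-1].astype(np.uint8),(800,560)))"
```

```text
t 12.8 pos [ 0.67125209 -0.06273694  0.16195564] F [ 0.66888032 -0.44582067  0.01399314] w 0.00022364600293588255 
shift [-0.0010608  -0.00050476  0.11195453] axes [[-0.96, 0.281, 0.001], [0.281, 0.96, -0.0], [-0.001, -0.0, -1.0]]
red 130 [-0.0771  0.1058] [0.0849 0.0867 0.0883]
blue 104 [0.0339 0.0995] [0.0967 0.0979 0.099 ]
yel 155 [-0.0455  0.002 ] [0.0938 0.099  0.1026]
```

View pics/s4.png

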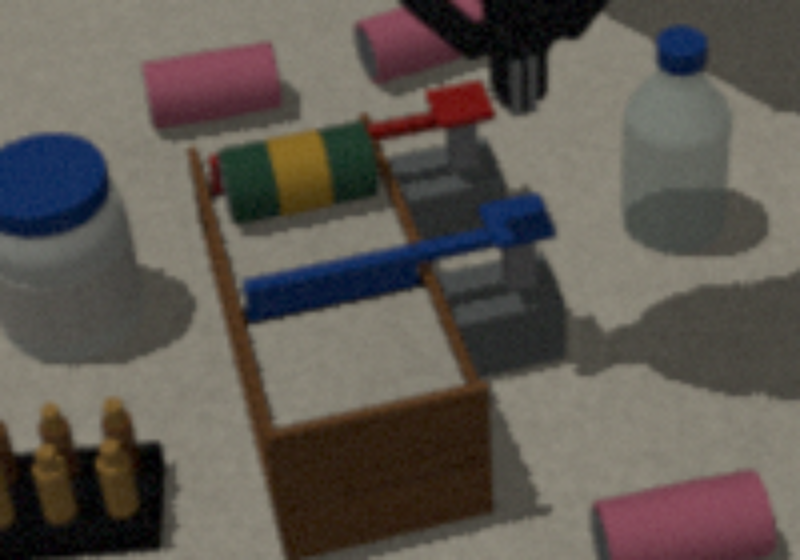

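Both stops are up (pads at crop (460,103) and (518,220)), the tin rests against the red stop, and the bystanders are undisturbed. I hand the job in.

```bash
python3 -c "
from workcell import ctrl
print(ctrl.sign_off())"
```

```text
the job is handed in; nothing more can be done
None
```

I handed the job in at about 13 s: in the last picture both stops are up, the tin rests against the red front stop, and the bystanders look unmoved; the sign-off returned no verdict.

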